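Nip the adapter and hold the index plunger out

TASK

Get the indexing turntable in the fume hood ready to be turned: first slide the clamp's moving jaw shut until the steel adapter is firmly nipped, still standing, between both jaws, and leave it so. Then take the smooth cylindrical pull knob of the sprung index plunger (not the star knob of the brake), pull it straight up as far as it goes so that the pin is clear of its hole in the disc, and finish while still holding it up there. Leave everything else on the bench and on the base plate where it is.

Things in the scene. Friction and masses are not known exactly. Their poses are not given: they have to be found in the camera images.
- turntable: indexing turntable fixed to the bench: white base plate 300 x 360 x 15 mm (top 15 mm up), on it an aluminium disc, 280 mm diameter, top 45 mm above the bench, with a ring of index holes 125 mm from its centre; the disc does not turn in this job. The clamp is in the middle of the disc, two grey brackets overhang its left and right edges. Origin: under the base plate's centre. Place and yaw vary
- clamp: aluminium caliper-type clamp bolted on the disc, plate 200 x 60 x 12 mm. Origin: underside of the plate at the disc centre, 45 mm above the bench; +x runs along the beam from the sliding jaw to the fixed jaw, z up. Its direction on the disc varies. Plate top 12 mm above the origin; both jaws are 50 mm wide and reach 47 mm above the origin
- anvil_face (a point): centre of the fixed jaw's flat clamping face, 18 mm above the clamp plate; x along the clamp beam (away from the sliding jaw), z up
- jaw_face (a point): centre of the sliding jaw's flat clamping face; same axes as the clamp (+x is the closing direction)
- jaw_tab (a point): grip point on the upright finger tab of the sliding jaw, 45 mm behind (-x) its clamping face, 12 mm below the tab's top. The tab is 12 mm thick along the clamp's x, 24 mm wide along its y; its top is 115 mm above the bench, the carriage foot below it 68 mm. 27 mm are free between tab and the jaw's upright
- jaw (a joint): travel of the sliding jaw in m: 0 fully open, grows as it closes along the clamp's +x, up to 0.08; the opening between the faces is 0.09 minus this. Slides with about 3 N of friction, which keeps it, and up to 3 N of nip, where it is left. With the adapter nipped against the fixed jaw it reads about 0.05. The nip is felt as a rise of 5 N or more above the friction; 10 to 15 N is plenty
- adapter: the loose stainless stepped adapter standing upright on the clamp plate between the jaws: body 40 mm diameter and 40 mm tall, above it a 24 mm neck, 62 mm tall in all, about 0.25 kg. Origin: centre of its underside. At first there is a gap to both jaws; pushed by the jaw it slides along the plate to the fixed jaw
- plunger_post: grey bracket that carries the index plunger (on the left or the right edge of the disc). Origin: on the plunger's axis, on the base plate's top, 15 mm above the bench; its post stands 85 mm from the axis along its +x, its 30 mm wide arm (top 85 mm above the bench) reaches over the disc; a steel sleeve of 22 mm diameter rises to 105 mm above the bench
- plunger_knob (a point): centre of the plunger's pull knob: a smooth upright black cylinder of 28 mm diameter and 28 mm height, from 107 to 135 mm above the bench when seated; pulled straight up. Below it the steel pin goes 9 mm into a hole of the disc
- plunger (a joint): lift of the plunger in m: 0 seated, 0.014 fully pulled up against its stop. The spring pulls it down with 3 N when seated and 10 N when fully up, and snaps it back when let go
- brake_knob (a point): centre of the flat star-shaped knob, about 52 mm diameter and 16 mm tall, on the other, similar bracket: the disc's brake screw, does not move, not used. The left-right places of the two brackets vary
- spare: small stepped steel sleeve, 26 mm diameter, 34 mm tall, standing on a near corner of the turntable's base plate. Bystander; origin under its centre
- collar: steel collar, 32 mm diameter, 12 mm tall, lying on the other near corner of the base plate. Bystander; origin under its centre
- beaker: glass beaker, 80 mm diameter, 95 mm tall, to the left of the turntable. Bystander; origin under its centre
- bottle: amber bottle, 68 mm diameter, 170 mm tall, to the left. Bystander; origin under its centre
- jar: white jar, 60 mm diameter, 70 mm tall, to the right. Bystander; origin under its centre
- wrench: steel wrench, 160 mm long, lying to the near right (origin mid-underside). Bystander
There are look-alikes about, which are no part of the job. Leave any blue or yellow look-alike of the adapter alone.

How it is judged:
By the outcome, as a careful person would: the job done as asked, in the order asked, and still so for the second after the job is handed in, while the arm keeps its last pose, push and grip.
It also fails if it takes over 48 s, if anything falls off the work surface, if the arm or the gripper's body presses on something with over 40 N, if the wrist force passes 120 N, or if a joint passes its speed limit or range.

ROBOT

A 6-joint arm with a two-finger parallel gripper is mounted at the origin on the work surface. World frame = base frame: x ahead of the robot, y to its left, z up, the work surface at z = 0. Lengths are in m, angles in rad, forces in N, time in s.
With the tool pointing down it reaches from about 0.325 to 0.9 m from the base axis. Payload 3.5 kg.
Tool frame: the origin (TCP) lies on the front face of the gripper's body, between the roots of the fingers; the fingertips stand 73 mm ahead of it and the grasp point (between the pads) lies 54 mm ahead of it; z points along the fingers, y is the line along which they close (so a half turn about z gives the same grasp; the last joint's range is limited). The gripper opens to 85 mm and grips with 20 to 120 N. Pads are 22 mm wide; open, the fingers measure 114 mm over their backs; the gripper's body (76 mm by 85 mm) begins 54 mm behind the grasp point. The pads swing forward as they close: fully open they stand 13 mm farther back than shut.
Start: joints at [1.198, 0.276, -0.026, 1.268, 0, 1.467], TCP at [0.167, 0.602, 0.304] pointing down, gripper open.
Joint ranges: [-3.12, 3.12], [-0.85, 1.88], [-1.08, 1.24], [-1.95, 2.15], [-1.57, 1.53], [-3.14, 3.14]. Speed limits (rad/s): [2.57, 2.57, 3.14, 3.14, 3.14, 3.14].

INTERFACE

Orientations are given as a 3x3 rotation matrix whose columns are the frame's x, y, z axes.
In Python, from plant import robot gives the robot as it stands.
- The arm moves only by the tool jog_arm, never from a script. Its arguments are lists of equal length, an entry for each row: "offset": the shift along the world's x, y, z in units of 0.04 m (1.0 is 0.04 m), a list of three; "turn": the turn about the world's z in units of 0.1 rad (1.0 is 0.1 rad). In form: {"offset": [[x, y, z], ...], "turn": [turn, ...]}. A call has 1 to 8 rows; each row shifts and turns the commanded pose from where the row before left it; what a row does not reach is not made up. A row lasts 1/12 s, in which the tool goes at most 41.7 mm and 7.16 degrees, less where a joint would pass 70% of its speed; a pose out of reach is approached as far as the arm can. A call with a number of a shift or a turn outside -1 to 1 is refused whole. A call with a gripper value outside its range is refused whole. "fingers" is the opening, from -1 (shut) to 1 (fully open), set as the call begins (left out, the last holds). The fingers move at their own pace and stop on an object; "grip_force" is the grip in N (left out, the last holds). Time passes only in rows, so rows that do not move let the fingers close. It gives the time, the measured TCP pose, the force, the opening and the grip force at its end, in the units of the state.
- robot.observe(): the state, without advancing time (a new reading comes with each control period).
- robot.capture(name): name is "scene" or "top" or "wrist"; returns (picture, depth): 480x640x3 uint8, blue, green, red; 480x640 float32, m along the optical axis (not along the pixel's ray), 0 where there is no reading.
- robot.camera_info(name): a dict with "fovy" (degrees; the focal length in pixels is half the picture's height over the tangent of half this angle, whatever the lens; pixels are square), "cx", "cy" (the principal point, pixels), "dist" ([k1, k2, p1, p2, k3] as OpenCV has them; the pictures are not rectified), "T" (4x4, takes a point from camera to world coordinates); the wrist camera has in their place "T_tool_cam" (4x4, takes a point from camera to tool coordinates, whose origin is the TCP and whose axes are the flange's). Camera axes: x right, y down, z forward; pixel columns grow to the right and rows downward; lengths in m; the calibration is good to about 2 mm. A picture is of the moment at which its call begins: read the wrist's pose just before it. camera_info takes no time and is no camera call.
- robot.close_job(): hands the job in; it is judged then, once.
The state is a dict: "t": time; "joints": joint angles; "qd": joint speeds; "joint_torque": joint torques, N m; "eef_pos": TCP position; "eef_rot": TCP orientation; "force": force on the tool from outside, world axes, zero at the start; "torque": the same for the moment, N m; "finger_gap": opening from 0.0 (shut) to 1.0 (fully open); "grasp_force": force on a finger pad.
Only numpy, scipy, OpenCV 4.12 (cv2) and the standard library are available. Lean on these libraries where they do the work, as an engineer would, in place of code of your own. Each camera call takes 0.05 s, during which the arm holds its last target. There are 200 camera calls.

## Working session

There is one attempt and no reset: what is moved stays moved. The work goes in short steps, Python scripts to look and compute and a tool call to move; the robot and the scene stay as the last step left them, time stands still between calls to the robot, and variables do not carry over. Pictures are saved under pics/ and viewed, at most 10 in all, crops included, and the job is handed in when it is done.

Besides the shell and the picture viewer there is one more tool, called as name(argument=value, ...), one argument or row to a line, values as JSON. jog_arm: Moves the arm, as the interface text tells. Shifts and turns lie within -1 to 1; 1 stands for 0.04 m of shift or 0.1 rad of turn. Its arguments: {"type":"object","properties":{"offset":{"type":"array"},"turn":{"type":"array"},"fingers":{"type":"number"},"grip_force":{"type":"number"}},"required":["offset","turn"]}

```bash
mkdir -p pics
cat > h.py <<'E'
import numpy as np,cv2
from plant import robot
def cam(name,st=None):
    i=robot.camera_info(name)
    f=240/np.tan(np.radians(i['fovy'])/2)
    K=np.array([[f,0,i['cx']],[0,f,i['cy']],[0,0,1.]])
    if 'T' in i: T=np.array(i['T'])
    else:
        B=np.eye(4);B[:3,:3]=st['eef_rot'];B[:3,3]=st['eef_pos'];T=B@np.array(i['T_tool_cam'])
    return K,np.array(i['dist'],float),T
def ray(c,uv,z):
    K,d,T=c
    p=cv2.undistortPoints(np.array(uv,float).reshape(-1,1,2),K,d)[:,0]
    r=np.c_[p,np.ones(len(p))]@T[:3,:3].T
    o=T[:3,3]
    return o+r*((z-o[2])/r[:,2])[:,None]
def pts(c,depth):
    K,d,T=c
    v,u=np.mgrid[:480,:640]
    p=cv2.undistortPoints(np.c_[u.ravel(),v.ravel()].astype(float).reshape(-1,1,2),K,d)[:,0]
    P=np.c_[p,np.ones(len(p))]*depth.reshape(-1,1)
    return (P@T[:3,:3].T+T[:3,3]).reshape(480,640,3)
def shot(name,tag):
    st=robot.observe();im,de=robot.capture(name)
    cv2.imwrite(f'pics/{tag}.png',im);c=cam(name,st)
    P=pts(c,de);P[de==0]=np.nan
    np.savez(f'{tag}.npz',im=im,de=de,P=P,K=c[0],d=c[1],T=c[2])
    return im,de,P,c
E
python3 - <<'E'
from h import *
s=robot.observe();print({k:np.round(v,3).tolist() for k,v in s.items()})
for n in('top','scene'):
    im,de,P,c=shot(n,n+'0');print(n,np.round(c[2],3).tolist(),c[0][0,0],c[1],(de>0).mean())
E
```

```text
{'t': 0.0, 'joints': [1.198, 0.277, -0.028, 1.268, -0.0, 1.467], 'qd': [0.001, -0.001, 0.0, 0.001, 0.001, -0.001], 'joint_torque': [0.003, -44.551, 29.52, 0.016, -0.0, 0.0], 'eef_pos': [0.166, 0.602, 0.303], 'eef_rot': [[-0.964, 0.267, -0.001], [0.267, 0.964, -0.002], [0.0, -0.002, -1.0]], 'force': [0.241, 0.731, 0.142], 'torque': [-0.005, -0.007, 0.008], 'grasp_force': 0.0, 'finger_gap': 1.0}
top [[0.019, -0.997, 0.081, 0.392], [-1.0, -0.02, -0.004, 0.01], [0.005, -0.08, -0.997, 1.731], [0.0, 0.0, 0.0, 1.0]] 612.8220308663997 [-0.18789483  0.          0.          0.          0.        ] 0.9961783854166667
scene [[0.692, 0.441, -0.571, 1.34], [0.721, -0.395, 0.569, -0.803], [0.025, -0.805, -0.592, 0.938], [0.0, 0.0, 0.0, 1.0]] 613.8113282740626 [-0.02715633  0.          0.          0.          0.        ] 0.9955143229166666
```

View pics/top0.png

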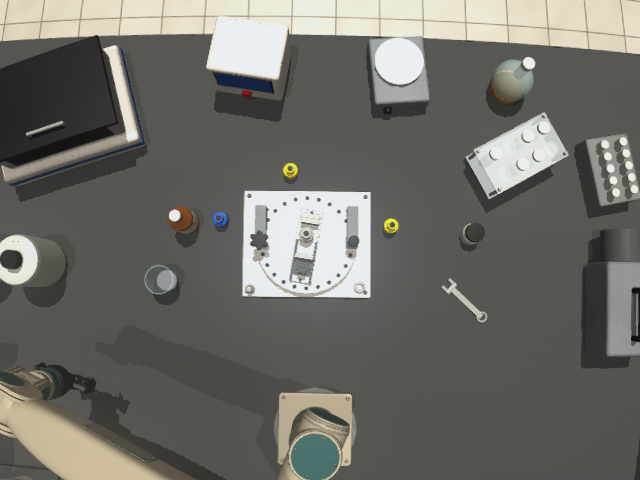

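View pics/scene0.png

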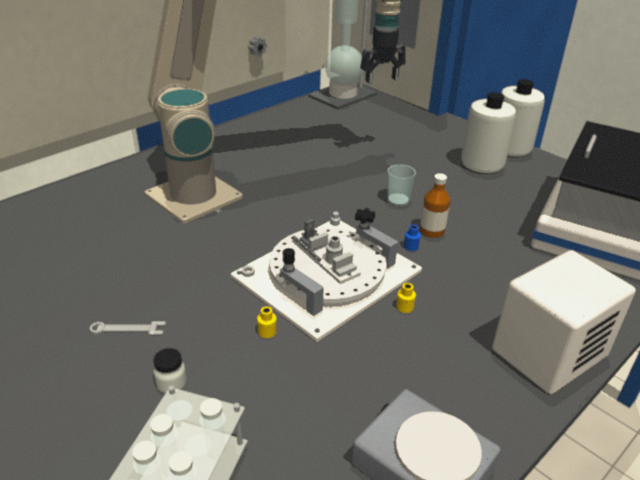

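Top view: turntable is centred near (306,244), the plunger knob is at (353,241) (world right), the star knob at (259,240), the adapter at (306,235), and the sliding jaw on the near side at about (302,268). Next I'll measure these.

Run:
```python
from h import *
for n in('top0','scene0'):
    D=np.load(n+'.npz');P=D['P'];im=D['im']
    g=(abs(P[...,0]-.42)<.25)&(abs(P[...,1])<.25)&np.isfinite(P[...,2])
    z=P[...,2]
    for lo,hi in((.005,.025),(.037,.049),(.05,.064),(.079,.09),(.085,.1),(.1,.113),(.108,.12),(.128,.145)):
        m=(g&(z>lo)&(z<hi)).astype(np.uint8)
        k,l,s,ce=cv2.connectedComponentsWithStats(m)
        for i in range(1,k):
            if s[i,4]>=8:
                q=P[l==i];print(n,lo,hi,s[i,4],ce[i].round(1),'med',np.median(q,0).round(4),'min',q.min(0).round(3),'max',q.max(0).round(3))
    a=cv2.resize(im[180:310,235:380] if n=='top0' else im[200:330,225:430],None,fx=3.9,fy=3.9,interpolation=cv2.INTER_CUBIC)
    cv2.imwrite('pics/c_'+n+'.png',a);print(a.shape)
```

```text
top0 0.005 0.025 4657 [306.7 249.7] med [0.4811 0.0169 0.014 ] min [ 0.371 -0.149  0.005] max [0.67  0.218 0.025]
top0 0.005 0.025 23 [385.3 229.7] med [ 0.5653 -0.1864  0.0152] min [ 0.557 -0.206  0.005] max [ 0.587 -0.18   0.025]
top0 0.037 0.049 4903 [306.7 243. ] med [0.5194 0.0229 0.0437] min [ 0.386 -0.103  0.037] max [0.664 0.169 0.049]
top0 0.037 0.049 74 [390.1 225.5] med [ 0.5743 -0.1981  0.0418] min [ 0.559 -0.219  0.037] max [ 0.596 -0.182  0.049]
top0 0.037 0.049 21 [248.8 288.6] med [0.3962 0.1881 0.0429] min [0.383 0.183 0.037] max [0.405 0.199 0.047]
top0 0.05 0.064 9 [267.1 211.9] med [0.6059 0.1426 0.0573] min [0.598 0.14  0.052] max [0.617 0.143 0.063]
top0 0.05 0.064 728 [306.1 245.9] med [0.5173 0.0314 0.057 ] min [ 0.413 -0.01   0.05 ] max [0.618 0.075 0.064]
top0 0.05 0.064 44 [391.3 224. ] med [ 0.5797 -0.1998  0.0598] min [ 0.568 -0.214  0.052] max [ 0.591 -0.189  0.064]
top0 0.05 0.064 28 [292.5 262.6] med [0.4738 0.0703 0.0594] min [0.442 0.057 0.05 ] max [0.483 0.079 0.064]
top0 0.05 0.064 8 [297.1 265.5] med [0.4591 0.0579 0.0618] min [0.456 0.048 0.058] 
[... 5634 characters left out ...]
cene0 0.1 0.113 40 [288.4 263. ] med [ 0.5317 -0.0991  0.109 ] min [ 0.517 -0.108  0.101] max [ 0.537 -0.085  0.113]
scene0 0.108 0.12 74 [364.  219.8] med [0.5345 0.1409 0.1147] min [0.507 0.133 0.108] max [0.547 0.177 0.12 ]
scene0 0.108 0.12 45 [309.2 221.5] med [0.4462 0.0445 0.1121] min [0.435 0.032 0.108] max [0.455 0.057 0.118]
scene0 0.108 0.12 83 [334.5 240.4] med [0.5457 0.0303 0.1165] min [0.529 0.019 0.108] max [0.555 0.046 0.12 ]
scene0 0.108 0.12 49 [287.4 260.9] med [ 0.5299 -0.1015  0.1139] min [ 0.512 -0.109  0.109] max [ 0.539 -0.085  0.12 ]
scene0 0.128 0.145 100 [288.1 252.2] med [ 0.5256 -0.0941  0.133 ] min [ 0.509 -0.108  0.128] max [ 0.538 -0.08   0.137]
(507, 800, 3)
```

View pics/c_top0.png

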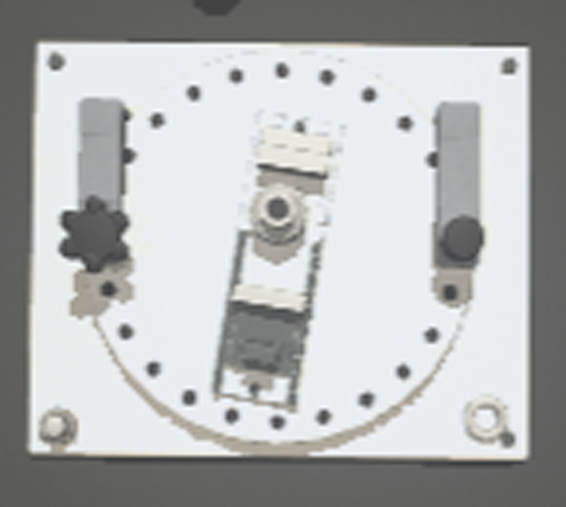

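View pics/c_scene0.png

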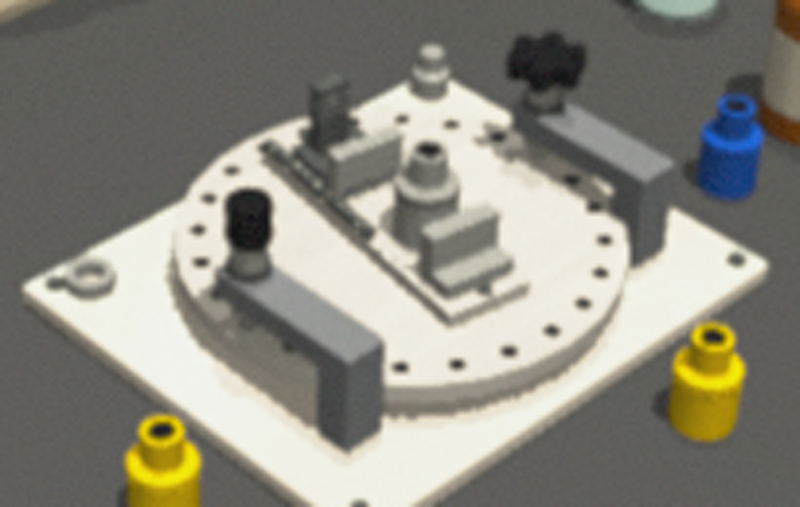

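The crops confirm it: plunger on the right bracket (black cylinder), star knob on the left, sliding jaw with dark tab on the near side, and the adapter between the jaws. 

Measured points:
- Tab: about (0.446, 0.045), top at z 0.114.
- Anvil top: about (0.580, 0.026).
- Plunger knob: about (0.525, -0.092), top at z 0.134.
- Clamp yaw: about -0.145.

These heights match the given sizes. I'll move to a point behind the tab.

jog_arm(
  offset=[
    [0.39,-0.92,0],
    [0.39,-0.92,0],
    [0.39,-0.92,0],
    [0.39,-0.92,0],
    [0.39,-0.92,0],
    [0.39,-0.92,0],
    [0.39,-0.92,0],
    [0.39,-0.92,0],
  ],
  turn=[0,0,0,0,0,0,0,0],
)

```text
t: 0.77
eef_pos: [0.2913, 0.306, 0.3035]
eef_rot: [[-0.964, 0.266, -0.0], [0.266, 0.964, -0.0], [0.0, -0.001, -1.0]]
force: [1.0, -0.1, 0.1]
finger_gap: 0.999
grasp_force: 0.0
```

jog_arm(
  offset=[
    [0.39,-0.92,0],
    [0.39,-0.92,0],
    [0.39,-0.92,0],
    [0.39,-0.92,0],
    [0.39,-0.92,0],
    [0.39,-0.92,0],
    [0.2,-0.4,0],
    [0,0,0],
  ],
  turn=[0.3,0.3,0.3,0.3,0,0,0,0],
)

```text
t: 1.43
eef_pos: [0.3943, 0.0682, 0.3038]
eef_rot: [[-0.988, 0.155, 0.001], [0.155, 0.988, -0.001], [-0.001, -0.001, -1.0]]
force: [-0.3, 0.5, -0.3]
finger_gap: 1.001
grasp_force: 0.0
```

Run:
```python
from h import *
s=robot.observe();print(s['t'],s['eef_pos'],s['eef_rot'],s['joints'],s['force'])
im,de,P,c=shot('wrist','w1');print((de>0).mean())
z=P[...,2];g=np.isfinite(z)&(abs(P[...,0]-.5)<.2)&(abs(P[...,1]-.03)<.2)
for lo,hi in((.085,.098),(.106,.12),(.125,.14)):
    m=(g&(z>lo)&(z<hi)).astype(np.uint8);k,l,st,ce=cv2.connectedComponentsWithStats(m)
    for i in range(1,k):
        if st[i,4]>=60:
            q=P[l==i];print(lo,st[i,4],ce[i].round(),'med',np.median(q,0).round(4),'min',q.min(0).round(3),'max',q.max(0).round(3))
```

```text
1.4333 [0.39433809 0.06822069 0.30379346] [[-9.87935321e-01  1.54865400e-01  7.14036862e-04]
 [ 1.54864544e-01  9.87935067e-01 -1.12981260e-03]
 [-8.80390935e-04 -1.00560278e-03 -9.99999107e-01]] [ 1.00569658e-02 -1.32584652e-01 -4.69696297e-01  1.23298204e+00
 -1.13693663e-03  1.65547411e-01] [-0.26298821  0.45881529 -0.26499102]
0.9960514322916667
0.085 159 [299. 283.] med [0.437  0.0458 0.0921] min [0.435 0.035 0.085] max [0.44  0.058 0.098]
0.085 774 [301. 326.] med [0.4792 0.0403 0.0917] min [0.471 0.015 0.085] max [0.49  0.065 0.094]
0.085 622 [306. 375.] med [0.5256 0.038  0.0962] min [0.519 0.015 0.085] max [0.556 0.055 0.098]
0.085 150 [430. 395.] med [0.5786 0.153  0.0854] min [0.567 0.146 0.085] max [0.59  0.162 0.086]
0.085 470 [305. 413.] med [0.5738 0.0321 0.0927] min [0.566 0.002 0.085] max [0.586 0.051 0.095]
0.106 529 [299. 299.] med [0.4406 0.0459 0.1148] min [0.435 0.033 0.106] max [0.45  0.058 0.117]
0.106 659 [305. 398.] med [0.5349 0.0358 0.1186] min [0.527 0.023 0.106] max [0.552 0.047 0.12 ]
0.125 70 [428. 380.] med [0.5271 0.1421 0.1254] min [0.517 0.138 0.125] max [0.535 0.146 0.126]
```

View pics/w1.png

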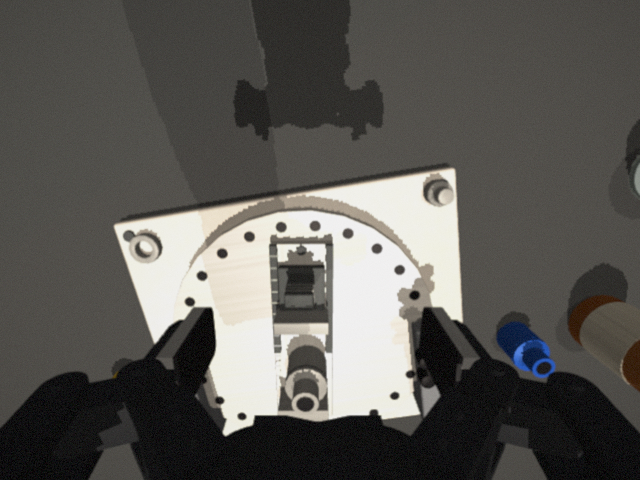

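The wrist view confirms the clamp beam is vertical in the picture, so the tool is aligned with it. The tab is at (299,295), which gives (0.443, 0.0455), with its rear face at x≈0.435. I'll shut the fingers, lower behind the tab, then push.

jog_arm(
  offset=[
    [0.2,-0.43,0],
    [0,0,-0.6],
    [0,0,-0.6],
    [0,0,-0.6],
    [0,0,-0.6],
    [0,0,-0.6],
    [0,0,-0.5],
    [0,0,0],
  ],
  turn=[0,0,0,0,0,0,0,0],
  fingers=-1,
  grip_force=40,
)

```text
t: 2.15
eef_pos: [0.3968, 0.0552, 0.16]
eef_rot: [[-0.989, 0.147, -0.009], [0.147, 0.989, 0.001], [0.009, -0.001, -1.0]]
force: [-1.4, -0.7, -0.4]
finger_gap: 0.0
grasp_force: 0.0
```

jog_arm(
  offset=[
    [0,0,-0.2],
    [0,0,0],
    [0,0,0],
  ],
  turn=[0,0,0],
)

```text
t: 2.4
eef_pos: [0.4015, 0.0544, 0.1567]
eef_rot: [[-0.989, 0.148, 0.001], [0.149, 0.989, 0.0], [-0.001, 0.0, -1.0]]
force: [-0.8, 1.2, -0.3]
finger_gap: -0.0
grasp_force: 0.0
```

Run:
```python
from h import *
s=robot.observe();print(s['t'],s['eef_pos'],s['force'],s['finger_gap'])
im,de,P,c=shot('wrist','w2')
```

```text
2.4 [0.40150492 0.05437453 0.15667731] [-0.81696541  1.15055272 -0.25919707] -0.00022261035127925851
```

View pics/w2.png

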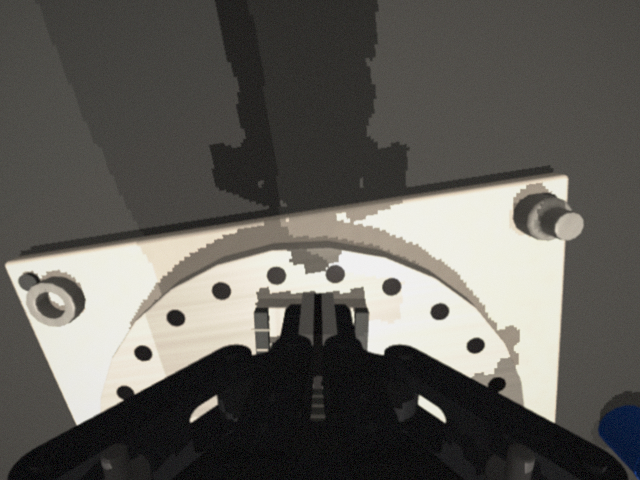

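Fingers (shut, at (317,320)) are centred on the clamp plate (258–368). Now I'll push along (0.99, -0.15).

jog_arm(
  offset=[
    [0.1,-0.06,0],
    [0.1,-0.015,0],
    [0.1,-0.015,0],
    [0.1,-0.015,0],
    [0.1,-0.015,0],
    [0.1,-0.015,0],
    [0.1,-0.015,0],
    [0.1,-0.015,0],
  ],
  turn=[0,0,0,0,0,0,0,0],
)

```text
t: 3.12
eef_pos: [0.4322, 0.0475, 0.1555]
eef_rot: [[-0.989, 0.149, -0.003], [0.149, 0.989, 0.0], [0.003, -0.0, -1.0]]
force: [-3.4, 0.6, 1.4]
finger_gap: -0.004
grasp_force: 1.7
```

jog_arm(
  offset=[
    [0.1,-0.015,0],
    [0.1,-0.015,0],
    [0.1,-0.015,0],
    [0.1,-0.015,0],
  ],
  turn=[0,0,0,0],
)

```text
t: 3.45
eef_pos: [0.4487, 0.045, 0.1555]
eef_rot: [[-0.989, 0.149, -0.001], [0.149, 0.989, 0.0], [0.001, -0.0, -1.0]]
force: [-3.9, -0.5, -0.0]
finger_gap: -0.002
grasp_force: 1.6
```

jog_arm(
  offset=[
    [0.1,-0.015,0],
    [0.08,-0.012,0],
    [0.06,-0.009,0],
  ],
  turn=[0,0,0],
)

```text
t: 3.7
eef_pos: [0.4586, 0.0435, 0.1555]
eef_rot: [[-0.989, 0.149, -0.001], [0.149, 0.989, -0.0], [0.001, -0.0, -1.0]]
force: [-3.9, 0.9, -1.7]
finger_gap: -0.003
grasp_force: 1.6
```

jog_arm(
  offset=[
    [0.05,-0.007,0],
    [0.05,-0.007,0],
  ],
  turn=[0,0],
)

```text
t: 3.87
eef_pos: [0.462, 0.043, 0.1555]
eef_rot: [[-0.989, 0.149, -0.002], [0.149, 0.989, 0.0], [0.002, -0.0, -1.0]]
force: [-4.3, 0.1, -1.1]
finger_gap: 0.0
grasp_force: 2.1
```

jog_arm(
  offset=[
    [0.04,-0.006,0],
    [0.04,-0.006,0],
  ],
  turn=[0,0],
)

```text
t: 4.03
eef_pos: [0.4653, 0.0425, 0.1556]
eef_rot: [[-0.989, 0.149, -0.001], [0.149, 0.989, -0.0], [0.001, -0.0, -1.0]]
force: [-4.2, 1.1, -2.6]
finger_gap: 0.0
grasp_force: 2.1
```

jog_arm(
  offset=[
    [0.04,-0.006,0],
    [0.04,-0.006,0],
  ],
  turn=[0,0],
)

```text
t: 4.2
eef_pos: [0.4686, 0.042, 0.1556]
eef_rot: [[-0.989, 0.149, -0.001], [0.149, 0.989, -0.0], [0.001, -0.0, -1.0]]
force: [-4.5, 0.4, -3.7]
finger_gap: 0.001
grasp_force: 2.1
```

jog_arm(
  offset=[
    [0.03,-0.005,0],
    [0.03,-0.005,0],
  ],
  turn=[0,0],
)

```text
t: 4.37
eef_pos: [0.4707, 0.0417, 0.1556]
eef_rot: [[-0.989, 0.149, -0.002], [0.149, 0.989, 0.0], [0.002, -0.0, -1.0]]
force: [-8.4, 0.6, 2.1]
finger_gap: 0.002
grasp_force: 3.9
```

Run:
```python
from h import *
for n in('scene','top'):
    im,de,P,c=shot(n,n+'3')
    z=P[...,2];g=np.isfinite(z)&(abs(P[...,0]-.5)<.2)&(abs(P[...,1]-.03)<.06)
    m=(g&(z>.089)&(z<.095)).astype(np.uint8);k,l,st,ce=cv2.connectedComponentsWithStats(m)
    for i in range(1,k):
        if st[i,4]>=15: q=P[l==i];print(n,st[i,4],ce[i].round(),np.median(q,0).round(4),q.min(0).round(3),q.max(0).round(3))
    if n=='scene': cv2.imwrite('pics/s3c.png',cv2.resize(im[190:330,230:430],None,fx=4,fy=4,interpolation=cv2.INTER_CUBIC))
```

```text
scene 19 [320. 238.] [0.4923 0.0332 0.0923] [0.488 0.024 0.089] [0.495 0.048 0.095]
scene 43 [326. 247.] [0.5253 0.0201 0.0913] [0.518 0.006 0.089] [0.538 0.043 0.095]
scene 124 [341. 256.] [0.5771 0.0223 0.0921] [ 0.546 -0.001  0.089] [0.592 0.049 0.095]
top 64 [307. 221.] [0.5795 0.0341 0.0921] [0.56  0.01  0.089] [0.59  0.052 0.095]
```

View pics/s3c.png

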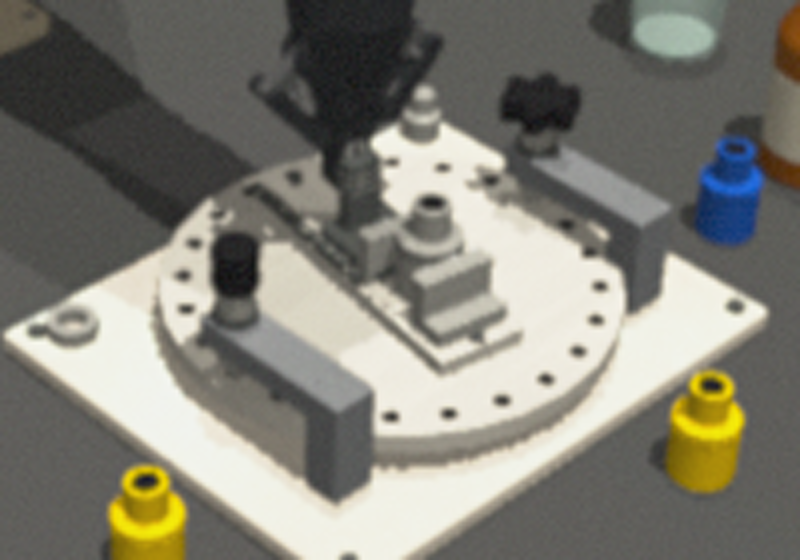

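The adapter stands between both jaws (crop (430,240)), touching the sliding jaw and up against the fixed one, and force is starting to rise. I'll press in small steps to about 12–15 N.

jog_arm(
  offset=[
    [0.02,-0.003,0],
    [0.01,-0.0015,0],
  ],
  turn=[0,0],
)

```text
t: 4.63
eef_pos: [0.4709, 0.0417, 0.1556]
eef_rot: [[-0.989, 0.149, -0.004], [0.149, 0.989, 0.001], [0.004, -0.0, -1.0]]
force: [-9.8, 1.1, 2.2]
finger_gap: -0.001
grasp_force: 4.6
```

jog_arm(
  offset=[
    [0,0,0],
    [0,0,0],
  ],
  turn=[0,0],
)

```text
t: 4.8
eef_pos: [0.4709, 0.0417, 0.1556]
eef_rot: [[-0.989, 0.149, -0.004], [0.149, 0.989, 0.0], [0.004, -0.0, -1.0]]
force: [-8.0, 0.7, 1.6]
finger_gap: 0.005
grasp_force: 4.1
```

jog_arm(
  offset=[
    [0.04,-0.006,0],
    [0,0,0],
  ],
  turn=[0,0],
)

```text
t: 4.97
eef_pos: [0.4711, 0.0416, 0.1556]
eef_rot: [[-0.989, 0.149, -0.007], [0.149, 0.989, 0.001], [0.007, -0.0, -1.0]]
force: [-11.9, 1.7, 4.9]
finger_gap: 0.002
grasp_force: 6.1
```

jog_arm(
  offset=[
    [0.04,-0.006,0],
    [0,0,0],
  ],
  turn=[0,0],
)

```text
t: 5.13
eef_pos: [0.4713, 0.0416, 0.1556]
eef_rot: [[-0.989, 0.149, -0.01], [0.149, 0.989, 0.001], [0.01, -0.0, -1.0]]
force: [-16.6, 1.5, 10.7]
finger_gap: -0.004
grasp_force: 8.1
```

Nipped firmly at 16 N. Retract straight back, rise, and go above the plunger.

jog_arm(
  offset=[
    [-0.1,0.015,0],
    [-0.3,0.045,0],
    [-0.5,0.075,0],
    [0,0,0.6],
    [0,0,0.9],
    [0,0,0.9],
    [0,0,0.6],
    [0,0,0],
  ],
  turn=[0,0,0,0,0,0,0,0],
)

```text
t: 5.8
eef_pos: [0.4451, 0.0462, 0.2836]
eef_rot: [[-0.989, 0.149, 0.018], [0.149, 0.989, -0.001], [-0.018, 0.002, -1.0]]
force: [1.1, -0.9, 0.3]
finger_gap: 0.002
grasp_force: 0.0
```

jog_arm(
  offset=[
    [0.2,-0.8,0],
    [0.2,-0.8,0],
    [0.2,-0.8,0],
    [0.2,-0.2,0],
    [0,0,0],
    [0,0,0],
    [0,0,0],
  ],
  turn=[0,0,0,0,0,0,0],
  fingers=1,
)

```text
t: 6.38
eef_pos: [0.4717, -0.0569, 0.2759]
eef_rot: [[-0.989, 0.149, 0.0], [0.149, 0.989, 0.0], [-0.0, 0.0, -1.0]]
force: [-0.6, -0.1, 0.3]
finger_gap: 0.978
grasp_force: 0.0
```

Run:
```python
from h import *
s=robot.observe();print(s['t'],s['eef_pos'],s['force'],s['finger_gap'],s['joints'])
im,de,P,c=shot('wrist','w4')
for n in('w4','top','scene'):
    if n!='w4': im,de,P,c=shot(n,n+'4')
    z=P[...,2];g=np.isfinite(z)&(abs(P[...,0]-.51)<.12)&(abs(P[...,1]+.03)<.13)
    for lo,hi in((.089,.095),(.105,.12),(.125,.14)):
      m=(g&(z>lo)&(z<hi)).astype(np.uint8);k,l,st,ce=cv2.connectedComponentsWithStats(m)
      for i in range(1,k):
        if st[i,4]>=25: q=P[l==i];print(n,lo,st[i,4],ce[i].round(),np.median(q,0).round(4),q.min(0).round(3),q.max(0).round(3))
```

```text
6.3833 [ 0.47167622 -0.05692829  0.27588314] [-0.57924405 -0.08628621  0.31458117] 0.9780291661702744 [-2.56525279e-01  2.73251445e-02 -3.80223646e-01  1.16307792e+00
  4.97485266e-04 -1.07323851e-01]
w4 0.089 96 [439. 238.] [0.4813 0.0313 0.0915] [0.479 0.026 0.089] [0.491 0.051 0.095]
w4 0.089 1068 [440. 290.] [0.5246 0.0329 0.0919] [0.515 0.008 0.089] [0.542 0.059 0.095]
w4 0.089 239 [285. 299.] [ 0.5129 -0.0874  0.0912] [ 0.509 -0.104  0.089] [ 0.529 -0.078  0.095]
w4 0.089 247 [410. 347.] [0.5727 0.0061 0.0927] [ 0.566 -0.     0.089] [0.582 0.013 0.094]
w4 0.105 757 [454. 250.] [0.4848 0.0376 0.1148] [0.479 0.026 0.105] [0.494 0.052 0.117]
w4 0.105 277 [283. 309.] [ 0.5105 -0.0863  0.1146] [ 0.507 -0.104  0.107] [ 0.526 -0.077  0.12 ]
w4 0.105 81 [457. 319.] [0.5402 0.0394 0.1104] [0.538 0.033 0.105] [0.548 0.045 0.12 ]
w4 0.125 1350 [278. 333.] [ 0.5189 -0.0903  0.1347] [ 0.507 -0.106  0.125] [ 0.535 -0.077  0.137]
top 0.089 57 [309. 221.] [0.5819 0.0234 0.0921] [0.572 0.002 0.089] [0.59  0.05  0.095]
top 0.089 53 [308. 239.] [0.5305 0.0277 0.0915] [0.52  0.009 0.089] [0.542 0.
[... 238 characters left out ...]
0.477 0.026 0.089] [0.497 0.049 0.094]
scene 0.089 41 [326. 247.] [0.5254 0.0204 0.0916] [0.518 0.007 0.089] [0.538 0.043 0.094]
scene 0.089 113 [341. 256.] [0.5768 0.0194 0.0916] [ 0.545 -0.001  0.089] [0.591 0.048 0.095]
scene 0.089 35 [289. 269.] [ 0.5317 -0.0983  0.0908] [ 0.519 -0.107  0.089] [ 0.538 -0.083  0.095]
scene 0.105 57 [320. 231.] [0.4903 0.0361 0.1118] [0.477 0.024 0.105] [0.496 0.049 0.118]
scene 0.105 81 [337. 243.] [0.5555 0.028  0.1155] [0.541 0.018 0.105] [0.567 0.045 0.12 ]
scene 0.105 62 [288. 261.] [ 0.5331 -0.1011  0.1133] [ 0.512 -0.107  0.105] [ 0.54  -0.084  0.12 ]
scene 0.125 112 [288. 253.] [ 0.5258 -0.0952  0.1325] [ 0.508 -0.107  0.125] [ 0.539 -0.079  0.138]
```

View pics/w4.png

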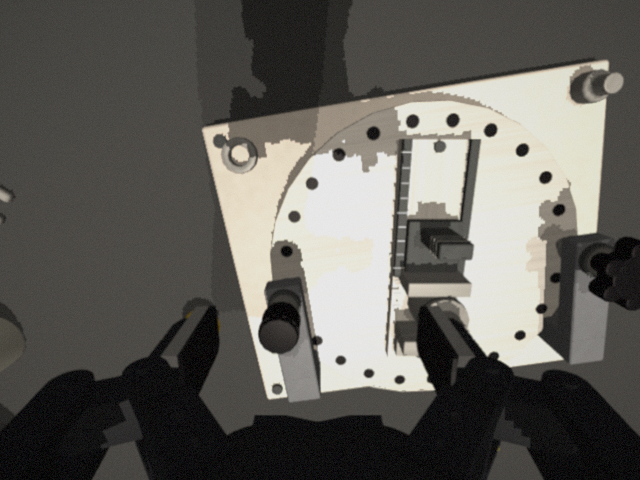

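The wrist view shows the adapter nipped between jaws, and the tab stayed at x≈0.49. The plunger knob top is at (278,333). Averaged over three views, the knob centre is (0.5225, -0.0915). Line up above it, then descend.

jog_arm(
  offset=[
    [0.64,-0.43,0],
    [0.64,-0.43,0],
    [0,0,-0.3],
    [0,0,-0.5],
    [0,0,-0.3],
    [0,0,0],
    [0,0,0],
  ],
  turn=[0,0,0,0,0,0,0],
)

```text
t: 7.12
eef_pos: [0.5223, -0.0912, 0.2313]
eef_rot: [[-0.989, 0.148, -0.002], [0.148, 0.989, 0.001], [0.002, 0.0, -1.0]]
force: [0.5, 0.6, 1.0]
finger_gap: 1.002
grasp_force: 0.0
```

Run:
```python
from h import *
s=robot.observe();print(s['t'],s['eef_pos'],s['force'],s['finger_gap'])
```

```text
7.1167 [ 0.52227581 -0.09116213  0.23128165] [0.53925348 0.55654967 0.97222897] 1.0015909187943872
```

jog_arm(
  offset=[
    [0,0,-0.4],
    [0,0,-0.5],
    [0,0,-0.4],
    [0,0,-0.14],
    [0,0,0],
    [0,0,0],
  ],
  turn=[0,0,0,0,0,0],
)

```text
t: 7.62
eef_pos: [0.5235, -0.092, 0.1753]
eef_rot: [[-0.989, 0.149, 0.001], [0.149, 0.989, -0.0], [-0.001, -0.0, -1.0]]
force: [-0.0, 0.7, -0.6]
finger_gap: 0.996
grasp_force: 0.0
```

jog_arm(
  offset=[
    [0,0,0],
    [0,0,0],
    [0,0,0],
    [0,0,0],
    [0,0,0],
    [0,0,0],
    [0,0,0],
    [0,0,0],
  ],
  turn=[0,0,0,0,0,0,0,0],
  fingers=-1,
  grip_force=60,
)

```text
t: 8.28
eef_pos: [0.5233, -0.0921, 0.175]
eef_rot: [[-0.989, 0.149, 0.001], [0.149, 0.989, -0.0], [-0.001, -0.0, -1.0]]
force: [-2.6, 1.1, 5.6]
finger_gap: 0.312
grasp_force: 58.8
```

Gripped (opening about 27 mm). Pull straight up in small steps.

jog_arm(
  offset=[
    [0,0,0.08],
    [0,0,0.08],
    [0,0,0.08],
    [0,0,0],
  ],
  turn=[0,0,0,0],
)

```text
t: 8.62
eef_pos: [0.5232, -0.0921, 0.1837]
eef_rot: [[-0.989, 0.149, 0.0], [0.149, 0.989, -0.0], [-0.0, 0.0, -1.0]]
force: [3.4, -1.6, -7.7]
finger_gap: 0.311
grasp_force: 59.4
```

jog_arm(
  offset=[
    [0,0,0.04],
    [0,0,0.03],
    [0,0,0],
  ],
  turn=[0,0,0],
)

```text
t: 8.87
eef_pos: [0.5232, -0.0921, 0.1863]
eef_rot: [[-0.989, 0.149, 0.0], [0.149, 0.989, -0.0], [-0.0, 0.0, -1.0]]
force: [5.4, -0.1, -8.7]
finger_gap: 0.311
grasp_force: 59.5
```

jog_arm(
  offset=[
    [0,0,0.03],
    [0,0,0],
  ],
  turn=[0,0],
)

```text
t: 9.03
eef_pos: [0.5232, -0.0921, 0.1875]
eef_rot: [[-0.989, 0.149, 0.0], [0.149, 0.989, -0.0], [-0.0, -0.0, -1.0]]
force: [4.8, -0.8, -9.1]
finger_gap: 0.305
grasp_force: 59.5
```

jog_arm(
  offset=[
    [0,0,0.03],
    [0,0,0],
  ],
  turn=[0,0],
)

```text
t: 9.2
eef_pos: [0.5232, -0.0921, 0.1886]
eef_rot: [[-0.989, 0.149, 0.0], [0.149, 0.989, -0.0], [-0.0, 0.0, -1.0]]
force: [5.3, -1.2, -10.5]
finger_gap: 0.31
grasp_force: 59.6
```

jog_arm(
  offset=[
    [0,0,0.03],
    [0,0,0],
  ],
  turn=[0,0],
)

```text
t: 9.37
eef_pos: [0.5232, -0.0921, 0.1892]
eef_rot: [[-0.989, 0.149, 0.0], [0.149, 0.989, 0.0], [-0.0, 0.0, -1.0]]
force: [6.5, -1.8, -12.7]
finger_gap: 0.31
grasp_force: 60.5
```

jog_arm(
  offset=[
    [0,0,0.03],
    [0,0,0],
  ],
  turn=[0,0],
)

```text
t: 9.53
eef_pos: [0.5232, -0.0921, 0.1892]
eef_rot: [[-0.989, 0.149, 0.0], [0.149, 0.989, 0.0], [-0.0, 0.0, -1.0]]
force: [8.6, -2.1, -19.4]
finger_gap: 0.31
grasp_force: 60.7
```

It's at the stop: 14.2 mm of lift, and the force rises sharply with no further movement. Final check that everything is in place.

Run:
```python
from h import *
im,de,P,c=shot('scene','s5')
cv2.imwrite('pics/s5c.png',cv2.resize(im[170:330,230:430],None,fx=3.7,fy=3.7,interpolation=cv2.INTER_CUBIC))
s=robot.observe();print(s['t'],s['eef_pos'],s['force'],s['finger_gap'],s['grasp_force'])
```

```text
9.5833 [ 0.52315202 -0.09209089  0.18925232] [  8.71953798  -3.07008365 -18.9397385 ] 0.31080934443760194 60.7071590423584
```

View pics/s5c.png

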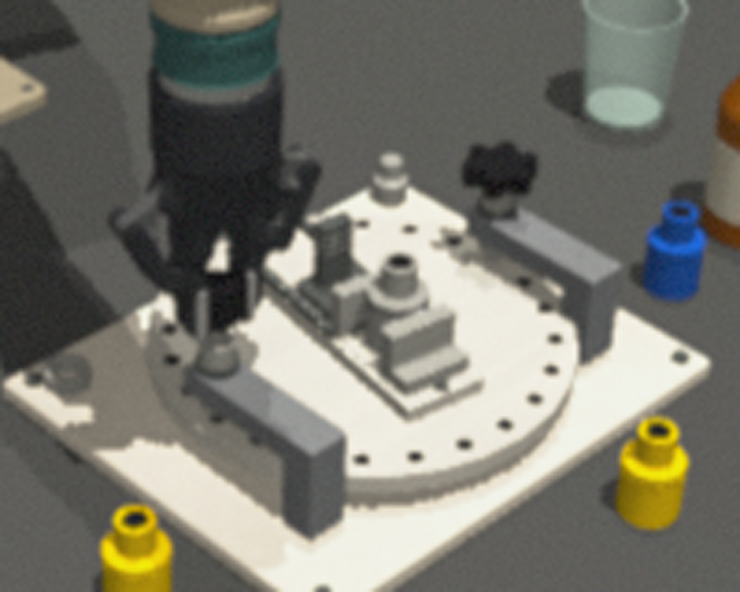

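The knob is held up at (225,300), clear of its sleeve. The adapter stands nipped at (400,290), and the bystanders haven't moved.

```bash
python3 -c "
from plant import robot
print(robot.close_job())"
```

```text
the job is handed in; nothing more can be done
None
```

The job is handed in at about 9.6 s of the 48 s allowed: the adapter stands nipped between both jaws (pushed home at about 16 N), and the arm is holding the plunger knob up at its stop after about 14 mm of lift.

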